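# Scan in the sample case, then hold its gate open

## Robot

A 6-joint arm with a two-finger parallel gripper is mounted at the origin on the work surface. World frame = base frame: x ahead of the robot, y to its left, z up, the work surface at z = 0. Lengths are in m, angles in rad, forces in N, time in s.
With the tool pointing down it reaches from about 0.35 to 0.775 m from the base axis. Payload 7.3 kg.
Tool frame: the origin (TCP) lies at the very end of the fingers, on their centre line; the grasp point (between the pads) lies 19 mm behind it; z points along the fingers, y is the line along which they close (so a half turn about z gives the same grasp; the last joint's range is limited). The gripper opens to 92 mm and grips with 3 to 60 N. Pads are 19 mm wide; open, the fingers measure 130 mm over their backs; the gripper's body (75 mm by 190 mm) begins 47 mm behind the grasp point.
Start: joints at [0.963, 0.342, 1.524, -0, 1.275, -0.146], TCP at [0.234, 0.47, 0.227] pointing down, gripper open.
Joint ranges: [-2.53, 2.53], [-0.77, 2.02], [0.04, 2.7], [-1, 4.14], [0.28, 2.66], [-3.11, 3.11]. Speed limits (rad/s): [2.57, 2.57, 3.14, 3.14, 3.14, 3.14].

## Interface

Orientations are given as [roll, pitch, yaw] about the fixed x, y, z axes, in that order (R = Rz(yaw) Ry(pitch) Rx(roll)).
In Python, from cell import * gives the robot as it stands.
- The arm moves only by the tool step_arm, never from a script. Its argument "commands" is a list of rows, each a list of 7 numbers: the opening, from 0 (shut) to 1 (fully open), then the shift along the world's x, y, z in cm, then the turn, a rotation vector about the world's x, y, z in rad. A call has 1 to 5 rows; each row is the pose to reach, as a shift and turn from the pose commanded when the call began; what a row does not reach only later rows make up. A row lasts 1/12 s, in which the tool goes at most 41.7 mm and 7.16 degrees, less where a joint would pass 70% of its speed; a pose out of reach is approached as far as the arm can. A call with a gripper value outside its range is refused whole. The fingers move at their own pace and stop on an object; "grip_force" is the grip in N (left out, the last holds). Time passes only in rows, so rows that repeat a pose let the fingers close. It gives the time, the measured TCP pose, the force, the opening and the grip force at its end, in the units of the state.
- observe(): the state, without advancing time (a new reading comes with each control period).
- read_camera(name): name is "scene" or "top" or "wrist"; returns the picture (480x640x3 uint8, red, green, blue); there is no depth.
- camera_model(name): a dict with "vfov" (degrees; the focal length in pixels is half the picture's height over the tangent of half this angle, whatever the lens; pixels are square), "cx", "cy" (the principal point, pixels), "world_to_cam" (4x4, takes a point from world to camera coordinates). Camera axes: x right, y up, looking along -z (the intrinsics and any distortion apply to the point x, -y, -z); pixel columns grow to the right and rows downward; lengths in m; the calibration is good to about 2 mm. A picture is of the moment at which its call begins: read the wrist's pose just before it. camera_model takes no time and is no camera call; for the wrist camera it gives the pose at the moment of the call.
- hand_in(): hands the job in; it is judged then, once.
The state is a dict: "time": time; "qpos": joint angles; "qvel": joint speeds; "joint_efforts": joint torques, N m; "tool_pos": TCP position; "tool_rot": TCP orientation; "contact_force": force on the tool from outside, world axes, zero at the start; "torque": the same for the moment, N m; "opening": finger opening in m; "grip_force": force on a finger pad.
Only numpy, scipy, OpenCV 4.12 (cv2) and the standard library are available. Lean on these libraries where they do the work, as an engineer would, in place of code of your own. Each camera call takes 0.05 s, during which the arm holds its last target. There are 200 camera calls.

## Task

Pick up the hand scanner, hold it level and steady for a good second with its window 5 to 10 cm above the middle of the bar-code label on the case's roof, and lay it back lengthwise in the middle of its pad. Then squeeze the yellow catch fully shut, after it the blue one, take the gate by its black handle and swing it out past its sprung ball until it stands at least square to the case's front. Finish still holding the handle, with the gate held wide for a colleague (it swings back if let go), and leave the tubes, dish, beaker, bottle and slide box where they are.

Things in the scene. Friction and masses are not known exactly. Their poses are not given: they have to be found in the camera images.
- case: sample case: white and clear box, 180 mm deep (its x), 220 wide (y), 140 high, fixed; origin under its centre, yaw about 1.57. Its -x side is the gate side; a sill 12 mm high runs 90 mm out in front of it. Label, catches and handle are reached from above; its highest point is the handle's top, 215 mm above the bench.
- label (a point): centre of the white bar-code label, 50 x 80 mm, lying flat on the rear of the case's roof (140 mm above the bench); axes those of the case. Nothing within 130 mm of it is higher than 182 mm above the bench.
- scanner: hand scanner: a grey bar 150 mm long (its x), 36 mm wide (y), 34 mm high (z), about 0.16 kg; origin at its centre, z up as it lies. Red top at its nose end (+x). Pick it across its width at the middle.
- window (a point): the scanner's reading window, in its underside near the nose: 55 mm from the scanner's centre along its +x and 17 mm below. It reads straight down.
- pad: the scanner's black pad, 200 (x) x 62 (y) x 12 mm high, fixed, origin under its centre, x along its length; the scanner lies on top of it along x, between two lips 10 mm high at the ends, 184 mm apart; no lips along the long sides. The scanner's centre is 29 mm above the bench when it lies there.
- catch1_grip (a point): yellow catch (first; farther from the hinge) on the roof's front edge: fixed post and sliding tab, each 24 (case x) x 8 mm, tops 42 mm above the roof. Pinch both from outside, fingers closing along case y. This point: midway between the outer faces when squeezed shut (30 mm apart), 26 mm above the roof; case axes. Before: post's outer face at y +15 mm from here, tab's at -29.
- catch1 (a joint): travel of the yellow catch's tab towards its post: 0 out (latched), 0.014 squeezed shut. About 5 N of friction, no spring: it stays where it is left.
- catch2_grip (a point): blue catch (the second; nearer the hinge), 90 mm from the yellow one along the case's -y: same make, same measures, same meaning of this point.
- catch2 (a joint): travel of the blue catch's tab: 0 out (latched), 0.014 squeezed shut; stays where it is left.
- handle: the gate's round upright handle: black rubber post 16 mm thick, orange band near the top, free from 135 to 215 mm above the bench; origin on its axis 180 mm above the bench, 36 mm in front of the gate, 125 mm along it from the hinge. It is a sleeve that turns freely on its axis. Room for fingers before and behind it (closing along case x). Moves with the gate.
- gate_hinge (a point): point on the gate's vertical hinge axis, at the height of the case's roof; axes those of the case.
- gate (a joint): angle of the orange-framed gate: 0 shut, grows as it opens (counter-clockwise from above, free end swinging out in front), at most 1.9. Each catch bolts it until squeezed shut (over 0.010). A sprung ball in the sill resists at about 0.65 to 0.95 rad (up to 7 N at the handle). A damped closing spring (1 N shut, 2.5 N wide, at the handle) returns it to the ball, about 0.95, if let go.
- tube_a: upright 50 ml sample tube, 34 mm across, 114 mm high, yellow cap; a bystander on the bench; origin under its centre
- tube_b: a second such tube; a bystander on the bench; origin under its centre
- beaker: glass beaker, 70 mm across, 90 mm high; a bystander on the bench; origin under its centre
- slide_box: green slide box 85 x 95 x 35 mm; a bystander on the bench; origin under its centre
- wash_bottle: white bottle with red cap, 64 mm across, 170 mm high; a bystander on the bench; origin under its centre
- petri_dish: flat clear dish, 90 mm across, 16 mm high; a bystander on the bench; origin under its centre

How it is judged:
On the way, in this order (a step that is already met when the one before it is completed fails the run):
1. the scanner's window is held level and steady over the label, within 25 mm of its middle and 20 to 150 mm above it (horizontal distance between window and label below 0.025 m and z of window in the frame of label between 0.02 and 0.15 m and angle between window's own z axis and vertical below 0.3 rad and linear speed of scanner below 0.03 m/s and angular speed of scanner below 0.25 rad/s), for 0.7 s.
2. the scanner lies on its pad again, let go (x of scanner in the frame of pad between -0.025 and 0.025 m and y of scanner in the frame of pad between -0.02 and 0.02 m and z of scanner in the frame of pad below 0.034 m and angle between scanner's own z axis and vertical below 0.15 rad and linear speed of scanner below 0.03 m/s and contact force between the fingers and scanner below 0.1 N), for 0.2 s.
3. the yellow catch is squeezed shut (value of joint catch1 above 0.0105 m), for 0.1 s.
4. then the blue catch is squeezed shut (value of joint catch2 above 0.0105 m), for 0.1 s.
5. the gate is swung past its ball by the handle (value of joint gate above 1 rad and contact force between the fingers and handle above 0.5 N), for 0.1 s.
At the end, for the whole second after the job is handed in: The gate stands at 1.4 rad (80 degrees) or wider, held by the fingers on its handle (0.8 N or more) through the last second; the scanner lies flat on its pad, within 25 mm of the pad's middle along it and 20 mm across it, let go (all of step 2 and value of joint gate above 1.4 rad and contact force between the fingers and handle above 0.8 N); the arm keeps its last pose, push and grip.
It fails at once if a bystander is moved by more than 30 mm (distance of any of tube_a, tube_b, beaker, slide_box, wash_bottle, petri_dish from where it was at the start of the episode above 0.03 m).
It also fails if it takes over 72 s, if anything falls off the work surface, if the arm or the gripper's body presses on something with over 40 N, if the wrist force passes 120 N, or if a joint passes its speed limit or range.

## Working session

There is one attempt and no reset: what is moved stays moved. The work goes in short steps, Python scripts to look and compute and a tool call to move; the robot and the scene stay as the last step left them, time stands still between calls to the robot, and variables do not carry over. Pictures are saved under pics/ and viewed, at most 10 in all, crops included, and the job is handed in when it is done.

Besides the shell and the picture viewer there is one more tool, called after "Call:" as name(argument=value, ...) on one line, values as JSON. step_arm: Moves the arm, as the interface text tells. Its arguments: {"type":"object","properties":{"commands":{"type":"array"},"grip_force":{"type":"number"}},"required":["commands"]}

```bash
ls; mkdir -p pics; python3 - <<'E'
from cell import *
import cv2
for n in("scene","top"):
    cv2.imwrite(f"pics/{n}0.png",read_camera(n)[:,:,::-1])
    m=camera_model(n);print(n,m)
s=observe();print(s['time'],s['tool_pos'],s['tool_rot'],s['opening'])
E
```

```text
pics
scene {'vfov': 48.306595469901815, 'cx': 321.54486098985035, 'cy': 237.03438690193855, 'world_to_cam': array([[ 0.84777011,  0.53004649,  0.01834563, -0.51878751],
       [-0.34726833,  0.52862091,  0.77457384,  0.11498353],
       [ 0.40086227, -0.6630314 ,  0.63221737, -1.32791829],
       [ 0.        ,  0.        ,  0.        ,  1.        ]])}
top {'vfov': 42.892182591838505, 'cx': 320.58367825270653, 'cy': 247.55503452577864, 'world_to_cam': array([[-0.01812325, -0.9998151 , -0.00642684,  0.03580198],
       [ 0.98183551, -0.01901082,  0.18877929, -0.62594612],
       [-0.18886656, -0.00288881,  0.98199851, -1.42138439],
       [ 0.        ,  0.        ,  0.        ,  1.        ]])}
0.1 [0.23370634 0.46970169 0.22609846] [-3.14017016e+00 -1.70772415e-04  2.67977684e+00] 0.09147053132514688
```

View pics/top0.png

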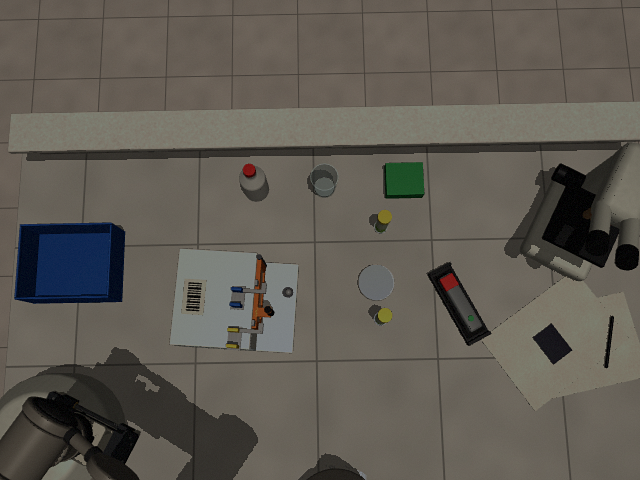

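View pics/scene0.png

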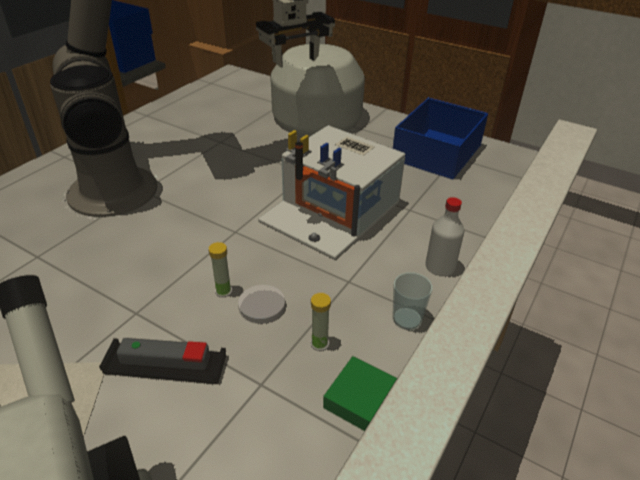

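The top view shows the case at about (235,300), with the label at (193,297), yellow catch (233,337), blue catch (236,297) and handle near (266,312). The scanner and pad are at (460,304), nose (red) at the upper left. I'll enlarge both.

```bash
cat > h.py <<'E'
import numpy as np, cv2
from cell import *
def K(m):
    f=240/np.tan(np.radians(m['vfov'])/2); return f,m['cx'],m['cy']
def proj(m,p):
    f,cx,cy=K(m); c=m['world_to_cam']@np.append(p,1); return np.array([cx+f*c[0]/-c[2],cy+f*c[1]/c[2]])
def ray(m,px):
    f,cx,cy=K(m); T=m['world_to_cam']; d=T[:3,:3].T@np.array([(px[0]-cx)/f,-(px[1]-cy)/f,-1]); o=-T[:3,:3].T@T[:3,3]; return o,d
def at(m,px,z):
    o,d=ray(m,px); return o+d*(z-o[2])/d[2]
def crop(img,x,y,w,h,s,fn):
    cv2.imwrite(fn,cv2.resize(img[y:y+h,x:x+w,::-1],None,fx=s,fy=s,interpolation=cv2.INTER_CUBIC))
E
python3 - <<'E'
from h import *
t=cv2.imread('pics/top0.png')[:,:,::-1]
a=cv2.resize(t[245:355,168:303],None,fx=4,fy=4,interpolation=cv2.INTER_CUBIC)
b=cv2.resize(t[255:355,425:495],None,fx=4,fy=4,interpolation=cv2.INTER_CUBIC)
o=np.zeros((440,540+280,3),np.uint8);o[:,:540]=a;o[:400,540:]=b
o=np.clip(o.astype(float)*1.5,0,255).astype(np.uint8)
cv2.imwrite('pics/c1.png',o[:, :800,::-1])
E
```

```text
(no output)
```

View pics/c1.png

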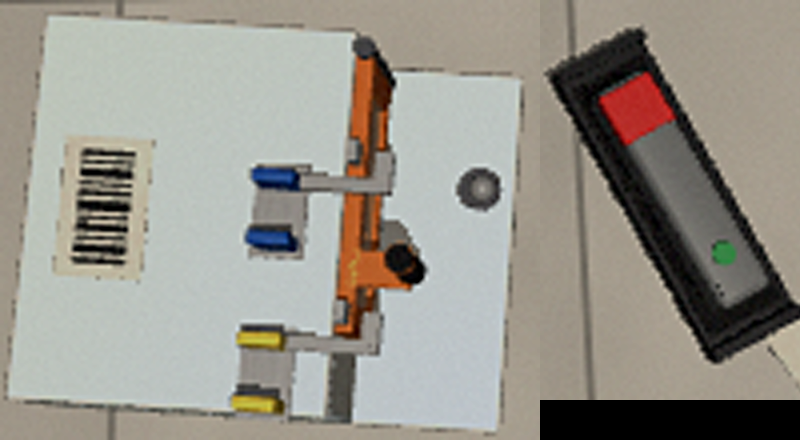

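Crop (4x): label corners (68,137),(154,142),(142,279),(55,272). Yellow tab and post tops are at (260,338) and (257,404), blue at (274,178) and (270,240), handle top at about (408,262). Scanner top corners are (598,98),(648,70),(770,278),(725,307).

```bash
python3 - <<'E'
from h import *
m=camera_model('top')
A=lambda u,v,z:at(m,(168+(u+.5)/4-.5,245+(v+.5)/4-.5),z)
B=lambda u,v,z:at(m,(425+(u-539.5)/4-.5,255+(v+.5)/4-.5),z)
pr=lambda n,p:print(n,np.round(p,4))
L=[A(u,v,.14) for u,v in((68,137),(154,142),(142,279),(55,272))]
pr('label',np.mean(L,0)); pr('edges',L[1]-L[0]);pr('e2',L[3]-L[0])
pr('roof rearfar',A(48,16,.14));pr('roof rear near',A(8,398,.14))
for n,u,v in(('ytab',260,334),('ypost',258,400),('btab',274,174),('bpost',270,235)):pr(n,A(u,v,.182))
pr('handle',A(408,262,.215)); pr('hinge?',A(365,47,.14)); pr('ball',A(478,187,.012))
S=[B(u,v,.046) for u,v in((598,98),(648,70),(770,278),(725,307))]
pr('sc',np.mean(S,0));d=(S[0]+S[1]-S[2]-S[3])/2;pr('d',d);print(np.linalg.norm(d),np.arctan2(d[1],d[0]),np.linalg.norm(S[0]-S[1]))
P=[B(548,73,.022),B(642,28,.022),B(715,362,.022)];
for p in P:pr('pad',p)
q=(P[1]+P[2])/2;pr('padc diag',q)
pr('padlen',P[0]-P[2]);print(np.arctan2(*(P[0]-P[2])[1::-1]))
t=camera_model('top')
for n,px in(('tubea cap',(385,316)),('tubeb',(384,219))):pr(n,at(m,px,.114))
pr('dish',at(m,(376,282),.016))
s=observe();pr('tcpx',proj(m,s['tool_pos']))
E
```

```text
label [0.5043 0.3122 0.14  ]
edges [-0.0038 -0.0489  0.    ]
e2 [-0.0764  0.0055  0.    ]
roof rearfar [0.6148 0.3471 0.14  ]
roof rear near [0.3987 0.3638 0.14  ]
ytab [0.4289 0.2176 0.182 ]
ypost [0.3935 0.2183 0.182 ]
btab [0.5159 0.2107 0.182 ]
bpost [0.4825 0.2126 0.182 ]
handle [0.4634 0.1343 0.215 ]
hinge? [0.5933 0.1652 0.14  ]
ball [0.5271 0.1089 0.012 ]
sc [ 0.4907 -0.3104  0.046 ]
d [0.1267 0.067  0.    ]
0.14328924320401976 0.4862458538553739 0.035311187720438356
pad [ 0.5652 -0.236   0.022 ]
pad [ 0.5921 -0.2955  0.022 ]
pad [ 0.3875 -0.3275  0.022 ]
padc diag [ 0.4898 -0.3115  0.022 ]
padlen [0.1776 0.0915 0.    ]
0.4757258819590668
tubea cap [ 0.4541 -0.1202  0.114 ]
tubeb [ 0.6816 -0.1265  0.114 ]
dish [ 0.5457 -0.111   0.016 ]
tcpx [104.8809 425.58  ]
```

Call:
step_arm(commands=[[1,0,0,3,0,0,0],[1,0,0,6,0,0,-0.08],[1,1,-2,8,0,0,-0.16],[1,2.2,-5,8,0,0,-0.25],[1,3.4,-8.4,8,0,0,-0.35]], grip_force=20)

```text
time: 0.52
tool_pos: [0.2683, 0.386, 0.3075]
tool_rot: [3.139, -0.0, 2.328]
contact_force: [1.0, -0.9, 0.1]
opening: 0.0922
grip_force: 0.0
```

Call:
step_arm(commands=[[1,1.2,-3.5,0,0,0,-0.1],[1,2.4,-7,0,0,0,-0.2],[1,3.6,-10.5,0,0,0,-0.3],[1,4.8,-14,0,0,0,-0.4],[1,6,-17.5,0,0,0,-0.5]])

```text
time: 0.93
tool_pos: [0.3278, 0.2093, 0.3066]
tool_rot: [-3.141, 0.0, 1.825]
contact_force: [1.2, -1.0, 1.3]
opening: 0.0916
grip_force: 0.0
```

Call:
step_arm(commands=[[1,1.2,-3.5,0,0,0,-0.1],[1,2.4,-7,0,0,0,-0.2],[1,3.6,-10.5,0,0,0,-0.3],[1,4.8,-14,0,0,0,-0.4],[1,6,-17.5,0,0,0,-0.5]])

```text
time: 1.35
tool_pos: [0.3878, 0.0342, 0.3067]
tool_rot: [-3.142, -0.0, 1.325]
contact_force: [1.6, 0.9, -0.8]
opening: 0.0918
grip_force: 0.0
```

Call:
step_arm(commands=[[1,1.2,-3.5,-1,0,0,-0.1],[1,2.4,-7,-2,0,0,-0.2],[1,3.6,-10.5,-3,0,0,-0.3],[1,4.8,-14,-4,0,0,-0.4],[1,6,-17.5,-5,0,0,-0.5]])

```text
time: 1.77
tool_pos: [0.4479, -0.1408, 0.256]
tool_rot: [-3.141, 0.0, 0.824]
contact_force: [0.2, 0.6, 0.9]
opening: 0.0916
grip_force: 0.0
```

Call:
step_arm(commands=[[1,1.2,-3.5,-2,0,0,-0.1],[1,2.4,-7,-4,0,0,-0.2],[1,3.6,-10.5,-6,0,0,-0.3],[1,4.3,-17.2,-8,0,0,-0.35],[1,4.3,-17.2,-8,0,0,-0.35]])

```text
time: 2.18
tool_pos: [0.4904, -0.3135, 0.1742]
tool_rot: [-3.139, 0.001, 0.476]
contact_force: [-0.4, 0.0, 0.3]
opening: 0.0918
grip_force: 0.0
```

```bash
python3 - <<'E'
from h import *
m=camera_model('wrist');s=observe();im=read_camera('wrist');print(m,s['tool_pos'])
# model overlay: expected scanner top & pad
im=im.copy()
def rect(c,yaw,l,w,z,col):
    R=np.array([[np.cos(yaw),-np.sin(yaw)],[np.sin(yaw),np.cos(yaw)]])
    P=[proj(m,np.append(np.array(c)+R@np.array(q),z)) for q in((l,w),(-l,w),(-l,-w),(l,-w))]
    cv2.polylines(im,[np.round(P).astype(int)],True,col,1)
rect((.4907,-.3107),.481,.075,.018,.046,(0,255,0)); rect((.4898,-.3115),.481,.1,.031,.012,(255,255,0))
cv2.imwrite('pics/w1.png',im[:,:,::-1])
E
```

```text
{'vfov': 61.591743166051046, 'cx': 314.4168685326179, 'cy': 241.90368320859363, 'world_to_cam': array([[ 0.45811566, -0.88889166, -0.00128569, -0.50315078],
       [ 0.85966287,  0.44341871, -0.25369193, -0.26375145],
       [ 0.22607474,  0.11511498,  0.96728422, -0.41362703],
       [ 0.        ,  0.        ,  0.        ,  1.        ]])} [ 0.49039788 -0.31345975  0.17418213]
```

View pics/w1.png

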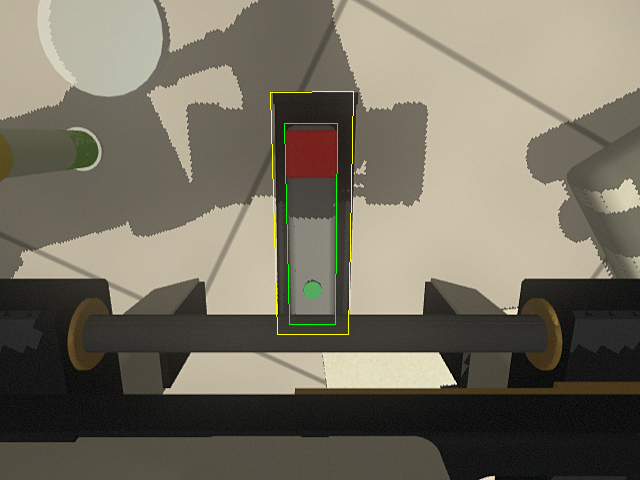

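The overlay fits: the scanner (green box, x 285–337, y 124–324) and pad outlines coincide with the picture. Descend and grasp.

Call:
step_arm(commands=[[1,0,0.2,-3.5,0,0,0],[1,0,0.25,-7,0,0,0],[1,0,0.25,-10.5,0,0,0],[1,0,0.25,-13.5,0,0,0],[1,0,0.25,-15.5,0,0,0]], grip_force=25)

```text
time: 2.65
tool_pos: [0.4893, -0.307, 0.0184]
tool_rot: [-3.137, 0.002, 0.48]
contact_force: [0.1, -0.4, -0.6]
opening: 0.0918
grip_force: 0.0
```

Call:
step_arm(commands=[[0.2,0,0,0,0,0,0],[0.2,0,0,0,0,0,0],[0.2,0,0,0,0,0,0],[0.2,0,0,0,0,0,0],[0.2,0,0,0,0,0,0]])

```text
time: 3.07
tool_pos: [0.4918, -0.3091, 0.0235]
tool_rot: [3.139, -0.001, 0.48]
contact_force: [0.2, 0.0, -0.2]
opening: 0.063
grip_force: 0.0
```

Call:
step_arm(commands=[[0.2,0,0,0,0,0,0],[0.2,0,0,0,0,0,0],[0.2,0,0,0,0,0,0]])

```text
time: 3.32
tool_pos: [0.4911, -0.3086, 0.0223]
tool_rot: [3.141, -0.0, 0.48]
contact_force: [-0.5, -0.1, 0.9]
opening: 0.0433
grip_force: 0.0
```

Call:
step_arm(commands=[[0.1,0,-0.1,-0.3,0,0,0],[0.1,0,-0.1,-0.3,0,0,0],[0.1,0,-0.1,-0.3,0,0,0],[0.1,0,-0.1,-0.3,0,0,0],[0.1,0,-0.1,-0.3,0,0,0]])

```text
time: 3.73
tool_pos: [0.4914, -0.3099, 0.0192]
tool_rot: [3.14, -0.001, 0.48]
contact_force: [0.8, -1.0, 5.2]
opening: 0.036
grip_force: 25.0
```

Call:
step_arm(commands=[[0.1,0,0,0,0,0,0],[0.1,0,0,1,0,0,0],[0.1,0,0,3,0,0,0],[0.1,0,0,5,0,0,0],[0.1,0,0,7,0,0,0]])

```text
time: 4.15
tool_pos: [0.49, -0.3087, 0.0889]
tool_rot: [-3.139, 0.001, 0.48]
contact_force: [0.7, -0.2, -2.2]
opening: 0.0357
grip_force: 25.0
```

Call:
step_arm(commands=[[0.1,0,0,3.5,0,0,0],[0.1,0,0,7,0,0,0],[0.1,0,0,10.5,0,0,0],[0.1,0,0.5,14,0,0,0],[0.1,0,1.5,17,0,0,0]])

```text
time: 4.57
tool_pos: [0.4902, -0.2947, 0.2609]
tool_rot: [3.141, 0.0, 0.479]
contact_force: [1.0, -0.4, -2.4]
opening: 0.0359
grip_force: 25.0
```

Call:
step_arm(commands=[[0.1,-0.2,2,1.5,0,0,0],[0.1,-0.4,4.5,3,0,0,0],[0.1,-0.6,7.5,3,0,0,0],[0.1,-0.8,10.5,3,0,0,0],[0.1,-1,13.5,3,0,0,0]])

```text
time: 4.98
tool_pos: [0.4798, -0.1579, 0.2886]
tool_rot: [-3.14, 0.001, 0.479]
contact_force: [0.4, 0.6, -1.9]
opening: 0.0356
grip_force: 25.0
```

Call:
step_arm(commands=[[0.1,-0.2,3.3,0,0,0,0],[0.1,-0.4,6.6,0,0,0,0],[0.1,-0.6,9.9,0,0,0,0],[0.1,-0.8,13.2,0,0,0,0],[0.1,-1,16.5,0,0,0,0]])

```text
time: 5.4
tool_pos: [0.4696, 0.0072, 0.2885]
tool_rot: [-3.14, 0.002, 0.48]
contact_force: [0.8, 0.6, -1.4]
opening: 0.036
grip_force: 25.0
```

Call:
step_arm(commands=[[0.1,-0.2,3.3,0,0,0,0],[0.1,-0.4,6.6,0,0,0,0],[0.1,-0.6,9.9,0,0,0,0],[0.1,-0.8,13.2,0,0,0,0],[0.1,-1,16.5,0,0,0,0]])

```text
time: 5.82
tool_pos: [0.4596, 0.172, 0.2885]
tool_rot: [-3.141, 0.002, 0.48]
contact_force: [1.0, 0.7, -2.7]
opening: 0.036
grip_force: 25.0
```

Call:
step_arm(commands=[[0.1,-0.2,3.3,0,0,0,0],[0.1,-0.4,6.6,0,0,0,0],[0.1,-0.6,9.6,0,0,0,0],[0.1,-0.6,11,0,0,0,0],[0.1,-0.6,11.6,0,0,0,0]])

```text
time: 6.23
tool_pos: [0.4539, 0.2882, 0.2881]
tool_rot: [-3.141, 0.002, 0.483]
contact_force: [0.8, -0.7, -3.2]
opening: 0.0355
grip_force: 25.0
```

Descend to a window height of about 7.5 cm, then hold still.

Call:
step_arm(commands=[[0.1,0.1,-0.1,-2,0,0,0],[0.1,0.1,-0.1,-4,0,0,0],[0.1,0.1,-0.1,-5.5,0,0,0],[0.1,0.1,-0.1,-6.3,0,0,0],[0.1,0.1,-0.1,-6.6,0,0,0]])

```text
time: 6.65
tool_pos: [0.4554, 0.2842, 0.2213]
tool_rot: [3.141, 0.003, 0.479]
contact_force: [-0.3, 0.2, -2.2]
opening: 0.0358
grip_force: 25.0
```

Call:
step_arm(commands=[[0.1,0,0,0,0,0,0],[0.1,0,0,0,0,0,0],[0.1,0,0,0,0,0,0],[0.1,0,0,0,0,0,0],[0.1,0,0,0,0,0,0]])

```text
time: 7.07
tool_pos: [0.4562, 0.2856, 0.2234]
tool_rot: [3.141, -0.001, 0.48]
contact_force: [-0.4, -0.1, -1.9]
opening: 0.0362
grip_force: 25.0
```

```bash
python3 - <<'E'
from h import *
im=read_camera('top').copy();m=camera_model('top')
w=(np.array([.5043,.3122,.249]))
p=proj(m,w);print(p)
crop(im,150,225,160,120,5,'pics/t2.png')
s=observe();print(s['tool_pos'],s['qvel'].__abs__().max() if hasattr(s['qvel'],'max') else s['qvel'])
im=read_camera('scene')
E
```

```text
[182.80463367 290.6220566 ]
[0.45608678 0.28560392 0.22325673] 0.004620446126295284
```

Call:
step_arm(commands=[[0.1,0,0,0,0,0,0],[0.1,0,0,0,0,0,0],[0.1,0,0,0,0,0,0],[0.1,0,0,0,0,0,0],[0.1,0,0,0,0,0,0]])

```text
time: 7.58
tool_pos: [0.4559, 0.2855, 0.2227]
tool_rot: [3.141, 0.0, 0.48]
contact_force: [-0.7, 0.5, -2.7]
opening: 0.0359
grip_force: 25.0
```

View pics/t2.png

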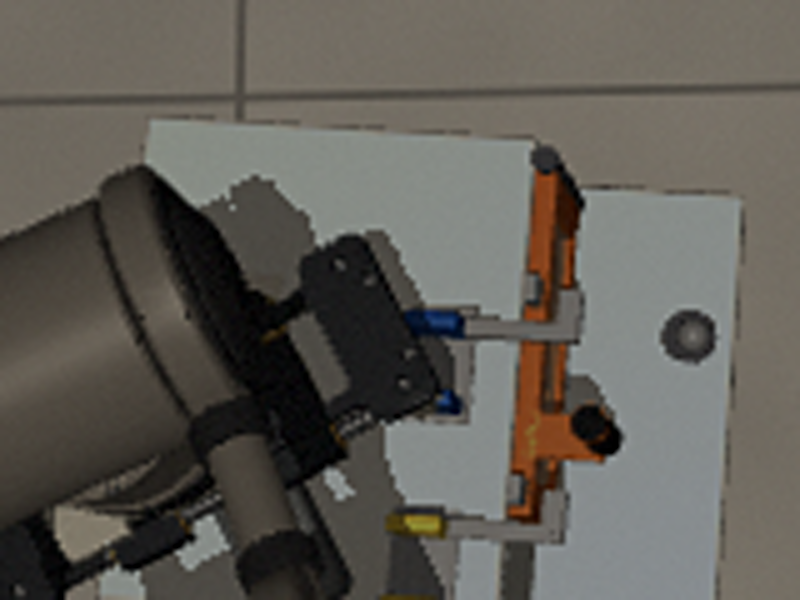

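The top view at time 7 s shows the arm and gripper hiding the nose; the catches, gate and handle (about (595,430) in the crop) are untouched. I'll check the nose against the label with the wrist camera while holding still.

```bash
python3 - <<'E'
from h import *
m=camera_model('wrist');im=read_camera('wrist').copy()
def rect(c,yaw,l,w,z,col):
    R=np.array([[np.cos(yaw),-np.sin(yaw)],[np.sin(yaw),np.cos(yaw)]])
    P=[proj(m,np.append(np.array(c)+R@np.array(q),z)) for q in((l,w),(-l,w),(-l,-w),(l,-w))]
    cv2.polylines(im,[np.round(P).astype(int)],True,col,1)
rect((.4557,.2850),.481,.075,.018,.249,(0,255,0)); rect((.5043,.3122),1.495,.025,.04,.14,(255,0,255))
rect((.4045,.2185),1.495,.012,.015,.182,(255,255,0)); rect((.4925,.2118),1.495,.012,.015,.182,(0,255,255))
cv2.imwrite('pics/w3.png',im[:,:,::-1])
E
```

```text
(no output)
```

View pics/w3.png

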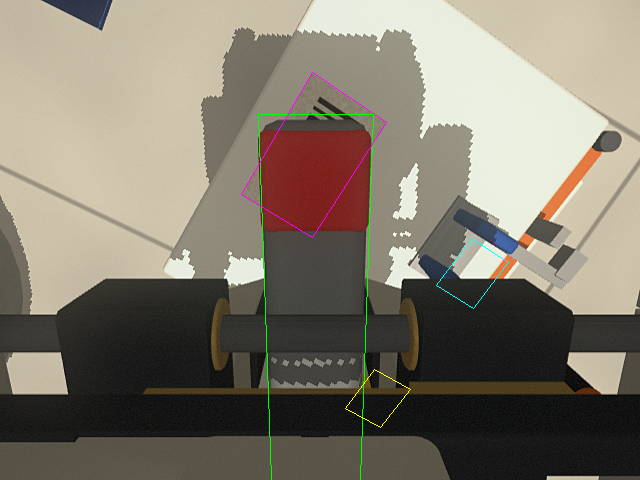

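Call:
step_arm(commands=[[0.1,0,0,0,0,0,0],[0.1,0,0,0,0,0,0],[0.1,0,0,0,0,0,0],[0.1,0,0,0,0,0,0],[0.1,0,0,0,0,0,0]])

```text
time: 8.05
tool_pos: [0.4559, 0.2855, 0.2227]
tool_rot: [3.142, 0.0, 0.48]
contact_force: [0.2, -1.1, -1.8]
opening: 0.0359
grip_force: 25.0
```

The wrist view shows the red nose over the label (label corner visible at (330,100), inside the magenta outline), and the catch estimate agrees with the visible blue tab (tip about (518,240)). The hold lasted over 1 s, so the scanner goes back.

Call:
step_arm(commands=[[0.1,0,0,2,0,0,0],[0.1,0,0,4.5,0,0,0],[0.1,0,-0.5,6.5,0,0,0],[0.1,0.1,-2,6.6,0,0,0],[0.1,0.2,-4.5,6.6,0,0,0]])

```text
time: 8.47
tool_pos: [0.4584, 0.2417, 0.2902]
tool_rot: [-3.142, -0.004, 0.482]
contact_force: [0.0, -0.2, -2.2]
opening: 0.0358
grip_force: 25.0
```

Call:
step_arm(commands=[[0.1,0.2,-3.3,0,0,0,0],[0.1,0.4,-6.6,0,0,0,0],[0.1,0.6,-9.9,0,0,0,0],[0.1,0.8,-13.2,0,0,0,0],[0.1,1,-16.5,0,0,0,0]])

```text
time: 8.88
tool_pos: [0.4677, 0.0741, 0.2889]
tool_rot: [3.141, -0.0, 0.48]
contact_force: [0.8, -0.6, -1.7]
opening: 0.036
grip_force: 25.0
```

Call:
step_arm(commands=[[0.1,0.2,-3.3,0,0,0,0],[0.1,0.4,-6.6,0,0,0,0],[0.1,0.6,-9.9,0,0,0,0],[0.1,0.8,-13.2,0,0,0,0],[0.1,1,-16.5,0,0,0,0]])

```text
time: 9.3
tool_pos: [0.4777, -0.0911, 0.2889]
tool_rot: [3.141, -0.0, 0.48]
contact_force: [1.1, 0.7, -1.5]
opening: 0.0357
grip_force: 25.0
```

Call:
step_arm(commands=[[0.1,0.2,-3.3,0,0,0,0],[0.1,0.4,-6.6,0,0,0,0],[0.1,0.6,-9.9,0,0,0,0],[0.1,0.8,-13.2,0,0,0,0],[0.1,1,-16.5,0,0,0,0]])

```text
time: 9.72
tool_pos: [0.4877, -0.2561, 0.2888]
tool_rot: [3.141, -0.0, 0.48]
contact_force: [0.9, 0.6, -0.8]
opening: 0.0357
grip_force: 25.0
```

Call:
step_arm(commands=[[0.1,0.2,-2.5,-1,0,0,0],[0.1,0.3,-4.5,-3,0,0,0],[0.1,0.3,-5.5,-6,0,0,0],[0.1,0.3,-5.5,-9,0,0,0],[0.1,0.3,-5.5,-12,0,0,0]])

```text
time: 10.13
tool_pos: [0.4906, -0.3104, 0.1674]
tool_rot: [3.141, -0.0, 0.478]
contact_force: [-0.2, 0.0, -2.1]
opening: 0.0357
grip_force: 25.0
```

Call:
step_arm(commands=[[0.1,0,0,-3,0,0,0],[0.1,0,0,-6,0,0,0],[0.1,0,0,-8,0,0,0],[0.1,0,0,-9,0,0,0],[0.1,0,0,-9,0,0,0]])

```text
time: 10.55
tool_pos: [0.4898, -0.3086, 0.0764]
tool_rot: [-3.137, 0.002, 0.48]
contact_force: [0.1, 0.3, -1.8]
opening: 0.0359
grip_force: 25.0
```

Call:
step_arm(commands=[[0.1,0,0,0,0,0,0],[0.1,0,0,0,0,0,0],[0.1,0,0,0,0,0,0],[0.1,0,0,0,0,0,0]])

```text
time: 10.88
tool_pos: [0.4916, -0.31, 0.0802]
tool_rot: [3.139, -0.001, 0.48]
contact_force: [-0.1, -0.0, -2.1]
opening: 0.0355
grip_force: 25.0
```

Call:
step_arm(commands=[[0.1,-0.05,0,-2,0,0,0],[0.1,-0.05,0,-4,0,0,0],[0.1,-0.05,0,-5,0,0,0],[0.1,-0.05,0,-5.5,0,0,0],[0.1,-0.05,0,-5.8,0,0,0]])

```text
time: 11.3
tool_pos: [0.4904, -0.3095, 0.0206]
tool_rot: [-3.141, 0.0, 0.48]
contact_force: [-0.4, 0.3, -0.8]
opening: 0.0359
grip_force: 25.0
```

Call:
step_arm(commands=[[0.1,0,0,0,0,0,0],[0.1,0,0,0,0,0,0],[0.1,0,0,-0.1,0,0,0],[0.1,0,0,-0.2,0,0,0],[0.1,0,0,-0.2,0,0,0]])

```text
time: 11.72
tool_pos: [0.4907, -0.3097, 0.0192]
tool_rot: [3.14, -0.0, 0.48]
contact_force: [-0.3, -0.2, -1.5]
opening: 0.036
grip_force: 25.0
```

Call:
step_arm(commands=[[0.1,0,0,-0.1,0,0,0],[0.1,0,0,-0.1,0,0,0],[0.5,0,0,-0.1,0,0,0],[0.6,0,0,-0.1,0,0,0],[0.7,0,0,-0.1,0,0,0]])

```text
time: 12.13
tool_pos: [0.4905, -0.3096, 0.0179]
tool_rot: [3.141, -0.0, 0.48]
contact_force: [0.3, 0.4, 0.4]
opening: 0.0511
grip_force: 0.0
```

Call:
step_arm(commands=[[0.8,0,0,0,0,0,0],[0.8,0,0,0,0,0,0],[0.8,0,0,0,0,0,0],[0.8,0,0,0,0,0,0],[0.8,0,0,0,0,0,0]])

```text
time: 12.55
tool_pos: [0.4904, -0.3094, 0.0177]
tool_rot: [-3.142, 0.0, 0.48]
contact_force: [1.0, 0.2, -0.2]
opening: 0.0733
grip_force: 0.0
```

Call:
step_arm(commands=[[0.8,0,0,2,0,0,0],[0.8,0,0,4.5,0,0,0],[0.8,0,0,8,0,0,0],[0.8,0,0,11.5,0,0,0],[0.8,0,0,15.5,0,0,0]])

```text
time: 12.97
tool_pos: [0.4897, -0.3089, 0.1733]
tool_rot: [-3.139, 0.001, 0.48]
contact_force: [1.4, -0.3, 0.1]
opening: 0.0734
grip_force: 0.0
```

```bash
python3 - <<'E'
from h import *
m=camera_model('wrist');im=read_camera('wrist').copy()
def rect(c,yaw,l,w,z,col):
    R=np.array([[np.cos(yaw),-np.sin(yaw)],[np.sin(yaw),np.cos(yaw)]])
    P=[proj(m,np.append(np.array(c)+R@np.array(q),z)) for q in((l,w),(-l,w),(-l,-w),(l,-w))]
    cv2.polylines(im,[np.round(P).astype(int)],True,col,1)
rect((.4898,-.3115),.481,.075,.018,.046,(0,255,0)); rect((.4898,-.3115),.481,.1,.031,.012,(255,255,0))
cv2.imwrite('pics/w4.png',im[40:360,200:440,::-1])
E
```

```text
(no output)
```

View pics/w4.png

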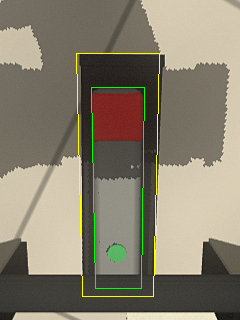

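The scanner lies on the pad, matching the centred outline (green box, x 92–145, y 87–288 in the crop). Next the yellow catch.

Call:
step_arm(commands=[[0.9,0,0,3,0,0,0],[0.9,0,1,6,0,0,0.05],[0.9,0,3,9,0,0,0.1],[0.9,-0.3,5.8,10,0,0,0.15],[0.9,-0.8,9,10,0,0,0.2]])

```text
time: 13.43
tool_pos: [0.4836, -0.2201, 0.2758]
tool_rot: [3.135, -0.002, 0.681]
contact_force: [0.4, 1.0, -1.6]
opening: 0.0824
grip_force: 0.0
```

Call:
step_arm(commands=[[0.9,-0.5,3.3,0,0,0,0.06],[0.9,-1,6.6,0,0,0,0.12],[0.9,-1.5,9.9,0,0,0,0.18],[0.9,-2,13.2,0,0,0,0.24],[0.9,-2.5,16.5,0,0,0,0.3]])

```text
time: 13.85
tool_pos: [0.4568, -0.053, 0.2727]
tool_rot: [3.141, -0.0, 0.982]
contact_force: [-0.5, 0.3, -0.4]
opening: 0.0826
grip_force: 0.0
```

Call:
step_arm(commands=[[0.9,-0.5,3.3,0,0,0,0.06],[0.9,-1,6.6,0,0,0,0.12],[0.9,-1.5,9.9,0,0,0,0.18],[0.9,-2,13.2,0,0,0,0.24],[0.9,-2.5,16.5,0,0,0,0.3]])

```text
time: 14.27
tool_pos: [0.4318, 0.1121, 0.2728]
tool_rot: [3.141, -0.0, 1.283]
contact_force: [0.5, 0.7, -0.6]
opening: 0.0827
grip_force: 0.0
```

Call:
step_arm(commands=[[0.9,-0.7,3.3,0,0,0,0.06],[0.9,-1.6,6.6,0,0,0,0.12],[0.9,-2.4,9,0,0,0,0.18],[0.9,-2.9,10.5,0,0,0,0.215],[0.9,-2.9,10.7,0,0,0,0.215]])

```text
time: 14.68
tool_pos: [0.4023, 0.2198, 0.2726]
tool_rot: [-3.141, -0.001, 1.5]
contact_force: [0.5, 0.2, 0.0]
opening: 0.0825
grip_force: 0.0
```

Call:
step_arm(commands=[[0.9,0,0,0,0,0,0],[0.9,0,0,0,0,0,0],[0.9,0,0,0,0,0,0]])

```text
time: 14.93
tool_pos: [0.4038, 0.2166, 0.2727]
tool_rot: [3.141, 0.0, 1.493]
contact_force: [-0.2, 0.4, 0.2]
opening: 0.0825
grip_force: 0.0
```

```bash
python3 - <<'E'
from h import *
m=camera_model('wrist');im=read_camera('wrist').copy();s=observe();print(s['tool_pos'],s['tool_rot'])
def rect(c,yaw,l,w,z,col):
    R=np.array([[np.cos(yaw),-np.sin(yaw)],[np.sin(yaw),np.cos(yaw)]])
    P=[proj(m,np.append(np.array(c)+R@np.array(q),z)) for q in((l,w),(-l,w),(-l,-w),(l,-w))]
    cv2.polylines(im,[np.round(P).astype(int)],True,col,1)
y=np.array([-.9971,.0757])
for g,c in(((.4043,.2185),(0,0,255)),((.4925,.2118),(255,0,0))):
    rect(g+y*.011,1.495,.012,.004,.182,c);rect(g-y*.025,1.495,.012,.004,.182,c)
p=proj(m,[.4634,.1343,.215]);cv2.circle(im,tuple(np.round(p).astype(int)),12,(0,255,0),1)
cv2.imwrite('pics/w5.png',im[:,:,::-1])
E
```

```text
[0.4038261  0.21661216 0.27271381] [3.14139566e+00 2.30673375e-04 1.49278399e+00]
```

View pics/w5.png

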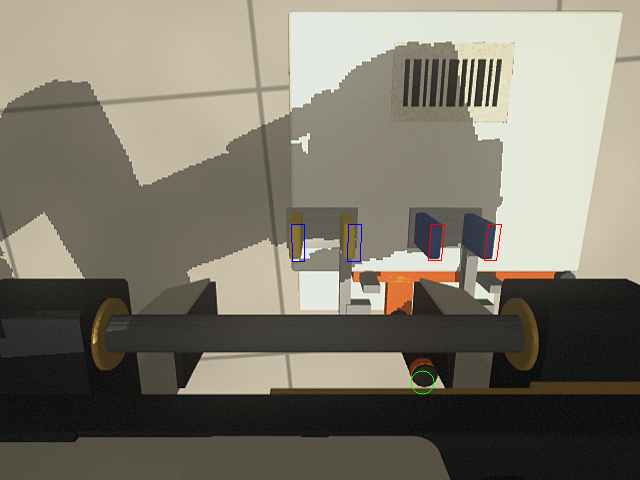

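The wrist view shows both catches close to the overlays: yellow post and tab tops at about (297,240) and (351,240), blue at (434,240) and (488,240), all 2–4 px left of my estimate. The handle top is at (424,374). I'll correct by about −1.3 mm in x, descend and squeeze.

Call:
step_arm(commands=[[0.9,-0.13,0.2,-3,0,0,0],[0.9,-0.13,0.2,-6,0,0,0],[0.9,-0.13,0.2,-9,0,0,0],[0.9,-0.13,0.2,-11,0,0,0],[0.9,-0.13,0.2,-12.2,0,0,0]], grip_force=30)

```text
time: 15.4
tool_pos: [0.4012, 0.2182, 0.1484]
tool_rot: [-3.138, 0.002, 1.493]
contact_force: [0.1, 0.1, 0.4]
opening: 0.0825
grip_force: 0.0
```

Call:
step_arm(commands=[[0.9,0,0,0,0,0,0],[0.9,0,0,0,0,0,0],[0.5,0,0,0,0,0,0],[0.4,0,0,0,0,0,0],[0.4,0,0,0,0,0,0]])

```text
time: 15.82
tool_pos: [0.4028, 0.2196, 0.1518]
tool_rot: [3.139, -0.001, 1.495]
contact_force: [-0.2, -0.3, -0.6]
opening: 0.0674
grip_force: 0.0
```

Call:
step_arm(commands=[[0.2,0,0,0,0,0,0],[0.1,0,0,0,0,0,0],[0.1,0,0,0,0,0,0],[0.1,0,0,0,0,0,0],[0.1,0,0,0,0,0,0]])

```text
time: 16.23
tool_pos: [0.4038, 0.2196, 0.1513]
tool_rot: [3.138, -0.001, 1.495]
contact_force: [6.1, -1.2, -1.1]
opening: 0.0342
grip_force: 2.9
```

Call:
step_arm(commands=[[0.1,0,0,0,0,0,0],[0.1,0,0,0,0,0,0],[0.1,0,0,0,0,0,0],[0.1,0,0,0,0,0,0],[0.1,0,0,0,0,0,0]])

```text
time: 16.65
tool_pos: [0.402, 0.2197, 0.1512]
tool_rot: [3.141, -0.0, 1.495]
contact_force: [-3.1, -0.5, 5.1]
opening: 0.0296
grip_force: 30.0
```

Opening is 29.6 mm, so the yellow catch is shut. On to the blue one.

Call:
step_arm(commands=[[0.6,0,0,0,0,0,0],[0.9,0,0,0,0,0,0],[0.9,0,0,0,0,0,0],[0.9,0,0,0,0,0,0],[0.9,0,0,0,0,0,0]])

```text
time: 17.07
tool_pos: [0.402, 0.2195, 0.1506]
tool_rot: [-3.141, 0.0, 1.495]
contact_force: [0.6, -0.6, -0.5]
opening: 0.0584
grip_force: 0.0
```

Call:
step_arm(commands=[[0.9,0,0,0,0,0,0],[0.9,0,0,0,0,0,0],[0.9,0,0,2,0,0,0],[0.9,0,0,4,0,0,0],[0.9,0,0,6,0,0,0]])

```text
time: 17.48
tool_pos: [0.4018, 0.2194, 0.2113]
tool_rot: [-3.141, 0.0, 1.495]
contact_force: [1.2, 0.3, 0.4]
opening: 0.0823
grip_force: 0.0
```

Call:
step_arm(commands=[[0.9,2,-0.2,0.5,0,0,0],[0.9,4.5,-0.4,0.5,0,0,0],[0.9,7,-0.6,0.5,0,0,0],[0.9,8.6,-0.7,0.5,0,0,0],[0.9,8.95,-0.75,0.5,0,0,0]])

```text
time: 17.9
tool_pos: [0.4938, 0.2116, 0.2154]
tool_rot: [3.141, -0.0, 1.494]
contact_force: [0.2, -0.6, -0.2]
opening: 0.0825
grip_force: 0.0
```

Call:
step_arm(commands=[[0.9,0,0,0,0,0,0],[0.9,0,0,-2,0,0,0],[0.9,0,0,-4,0,0,0],[0.9,0,0,-5.5,0,0,0],[0.9,0,0,-6.5,0,0,0]])

```text
time: 18.32
tool_pos: [0.4896, 0.212, 0.1493]
tool_rot: [-3.139, 0.001, 1.495]
contact_force: [0.4, 0.1, -0.4]
opening: 0.0828
grip_force: 0.0
```

Call:
step_arm(commands=[[0.9,0,0,0,0,0,0],[0.9,0,0,0,0,0,0],[0.5,0,0,0,0,0,0],[0.4,0,0,0,0,0,0],[0.4,0,0,0,0,0,0]])

```text
time: 18.73
tool_pos: [0.492, 0.2122, 0.1517]
tool_rot: [3.14, -0.001, 1.495]
contact_force: [0.6, -0.1, -0.0]
opening: 0.067
grip_force: 0.0
```

Call:
step_arm(commands=[[0.2,0,0,0,0,0,0],[0.1,0,0,0,0,0,0],[0.1,0,0,0,0,0,0],[0.1,0,0,0,0,0,0],[0.1,0,0,0,0,0,0]])

```text
time: 19.15
tool_pos: [0.4933, 0.212, 0.1511]
tool_rot: [3.138, -0.001, 1.495]
contact_force: [6.1, -0.6, -0.7]
opening: 0.0337
grip_force: 2.9
```

Call:
step_arm(commands=[[0.1,0,0,0,0,0,0],[0.1,0,0,0,0,0,0],[0.1,0,0,0,0,0,0],[0.1,0,0,0,0,0,0],[0.1,0,0,0,0,0,0]])

```text
time: 19.57
tool_pos: [0.4917, 0.2121, 0.1511]
tool_rot: [3.141, -0.0, 1.495]
contact_force: [-2.4, -0.1, 4.4]
opening: 0.0293
grip_force: 30.0
```

Both catches are shut (29.3 mm). I'll back off and take one near look at the handle.

Call:
step_arm(commands=[[0.6,0,0,0,0,0,0],[0.8,0,0,0,0,0,0],[0.8,0,0,0,0,0,0],[0.8,0,0,0,0,0,0],[0.8,0,0,0,0,0,0]])

```text
time: 19.98
tool_pos: [0.4915, 0.212, 0.1504]
tool_rot: [-3.141, 0.0, 1.495]
contact_force: [0.3, -0.8, 0.1]
opening: 0.0583
grip_force: 0.0
```

Call:
step_arm(commands=[[0.8,0,0,1,0,0,0],[0.8,0,0,3.5,0,0,0],[0.8,0,0,7,0,0,0],[0.8,0,0,10,0,0,0],[0.8,0,0,12,0,0,0]])

```text
time: 20.4
tool_pos: [0.4923, 0.2122, 0.2748]
tool_rot: [3.137, -0.001, 1.495]
contact_force: [0.1, 0.8, -0.7]
opening: 0.0735
grip_force: 0.0
```

Call:
step_arm(commands=[[0.8,-0.5,-3,0,0,0,0],[0.8,-1.2,-6,0,0,0,0],[0.8,-2,-9,0,0,0,0],[0.8,-2.7,-12,0,0,0,0],[0.8,-2.9,-14,0,0,0,0]])

```text
time: 20.82
tool_pos: [0.4615, 0.0701, 0.2717]
tool_rot: [3.141, 0.001, 1.494]
contact_force: [0.5, 0.8, 0.1]
opening: 0.0736
grip_force: 0.0
```

Call:
step_arm(commands=[[0.8,0,0,0,0,0,0],[0.8,0,0,0,0,0,0],[0.8,0,0,0,0,0,0]])

```text
time: 21.07
tool_pos: [0.4628, 0.0725, 0.2713]
tool_rot: [3.141, -0.0, 1.495]
contact_force: [-0.0, 0.2, 0.4]
opening: 0.0734
grip_force: 0.0
```

```bash
python3 - <<'E'
from h import *
m=camera_model('wrist');im=read_camera('wrist').copy();s=observe();print(s['tool_pos'],s['tool_rot'])
for z in(.215,.135):
    p=proj(m,[.463,.137,z]);cv2.circle(im,tuple(np.round(p).astype(int)),12,(0,255,0),1);print(p)
p=proj(m,[.5905,.164,.14]);cv2.drawMarker(im,tuple(np.round(p).astype(int)),(255,0,255),0,12,1)
cv2.imwrite('pics/w6.png',im[:,:,::-1])
t=camera_model('top')
for n,px,z in(('bottle',(255,181),.1),('beaker',(323,185),.05)):print(n,at(t,px,z))
E
```

```text
[0.46278563 0.07277924 0.27106709] [ 3.14107586e+00 -4.02677792e-04  1.49543407e+00]
[305.13822072 143.1231962 ]
[307.48352628 141.40499006]
bottle [0.78508115 0.17897382 0.1       ]
beaker [0.78681344 0.01520862 0.05      ]
```

View pics/w6.png

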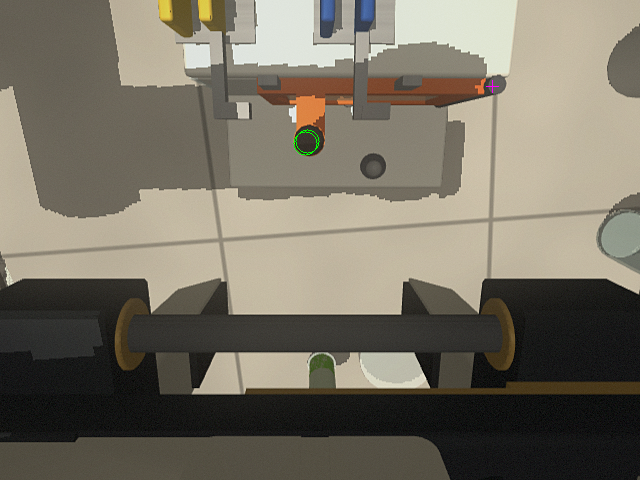

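The handle top at (308,142) and hinge post at (495,86) both match my estimates: handle (0.463, 0.137), hinge (0.5905, 0.164). Now I'll turn the tool and close on the handle.

Call:
step_arm(commands=[[0.5,0,0,0,0,0,-0.11],[0.5,0,0,0,0,0,-0.22],[0.5,0,0,0,0,0,-0.33],[0.5,0,1,0,0,0,-0.44],[0.5,0,2,0,0,0,-0.55]])

```text
time: 21.53
tool_pos: [0.4627, 0.0932, 0.2707]
tool_rot: [-3.141, -0.0, 0.94]
contact_force: [-0.0, -0.3, 0.8]
opening: 0.0472
grip_force: 0.0
```

Call:
step_arm(commands=[[0.5,0,1,0,0,0,-0.11],[0.5,0,2,0,0,0,-0.22],[0.5,0,3,0,0,0,-0.33],[0.5,0,3.7,0,0,0,-0.44],[0.5,0,4.4,0,0,0,-0.55]])

```text
time: 21.95
tool_pos: [0.4625, 0.1378, 0.2706]
tool_rot: [-3.141, 0.0, 0.392]
contact_force: [-0.8, 0.4, 0.6]
opening: 0.046
grip_force: 0.0
```

Call:
step_arm(commands=[[0.5,0,0,0,0,0,-0.11],[0.5,0,0,0,0,0,-0.22],[0.5,0,0,0,0,0,-0.33],[0.5,0,0,0,0,0,-0.44],[0.5,0,0,0,0,0,-0.47]])

```text
time: 22.37
tool_pos: [0.4625, 0.1373, 0.2707]
tool_rot: [-3.141, 0.0, -0.079]
contact_force: [-0.8, -0.5, 0.9]
opening: 0.0458
grip_force: 0.0
```

Call:
step_arm(commands=[[0.5,0,0,0,0,0,0],[0.5,0,0,0,0,0,0],[0.5,0,0,0,0,0,0],[0.5,0,0,0,0,0,0]])

```text
time: 22.7
tool_pos: [0.4626, 0.1364, 0.2707]
tool_rot: [3.142, 0.0, -0.074]
contact_force: [0.3, 0.1, 0.5]
opening: 0.0458
grip_force: 0.0
```

Call:
step_arm(commands=[[0.5,0.05,0.05,-3,0,0,0],[0.5,0.05,0.05,-6,0,0,0],[0.5,0.05,0.05,-8.5,0,0,0],[0.5,0.05,0.05,-10,0,0,0],[0.5,0.05,0.05,-10.7,0,0,0]], grip_force=40)

```text
time: 23.12
tool_pos: [0.4618, 0.1364, 0.1615]
tool_rot: [3.141, 0.004, -0.075]
contact_force: [-0.7, 0.6, 0.4]
opening: 0.0457
grip_force: 0.0
```

Call:
step_arm(commands=[[0.5,0,0,0,0,0,0],[0.3,0,0,0,0,0,0],[0.2,0,0,0,0,0,0],[0,0,0,0,0,0,0],[0,0,0,0,0,0,0]])

```text
time: 23.53
tool_pos: [0.4637, 0.1366, 0.1647]
tool_rot: [-3.141, -0.002, -0.075]
contact_force: [-0.3, -0.7, 0.2]
opening: 0.0235
grip_force: 0.0
```

Call:
step_arm(commands=[[0,0,0,0,0,0,0],[0,0,0,0,0,0,0],[0,0,0,0,0,0,0],[0,0,0,0,0,0,0],[0,0,0,0,0,0,0]])

```text
time: 23.95
tool_pos: [0.4637, 0.1367, 0.1644]
tool_rot: [-3.141, -0.002, -0.075]
contact_force: [0.3, 1.6, 6.0]
opening: 0.0151
grip_force: 40.0
```

```bash
python3 - <<'E'
from h import *
s=observe();p=np.array(s['tool_pos']);print(p,s['opening'],s['contact_force'])
H=np.array([.5905,.164]);v=p[:2]-H;print(np.hypot(*v))
for f in np.arange(0,1.71,.1):
    q=H+np.array([[np.cos(f),-np.sin(f)],[np.sin(f),np.cos(f)]])@v-p[:2];print(round(f,2),np.round(q*100,2))
E
```

```text
[0.46369263 0.13668457 0.16440509] 0.015109513584990608 [0.29343426 1.5885803  6.02670146]
0.1297160020070542
0.0 [0. 0.]
0.1 [ 0.34 -1.25]
0.2 [ 0.8  -2.46]
0.3 [ 1.37 -3.63]
0.4 [ 2.06 -4.72]
0.5 [ 2.86 -5.75]
0.6 [ 3.76 -6.68]
0.7 [ 4.74 -7.53]
0.8 [ 5.81 -8.27]
0.9 [ 6.94 -8.9 ]
1.0 [ 8.13 -9.41]
1.1 [ 9.36 -9.81]
1.2 [ 10.63 -10.08]
1.3 [ 11.92 -10.22]
1.4 [ 13.22 -10.23]
1.5 [ 14.51 -10.11]
1.6 [15.78 -9.86]
1.7 [17.02 -9.49]
```

Handle gripped (15 mm, 40 N). Swing the gate along the arc, turning with it.

Call:
step_arm(commands=[[0,0.1,-0.6,0,0,0,0.05],[0,0.34,-1.25,0,0,0,0.1],[0,0.8,-2.46,0,0,0,0.2],[0,1.37,-3.63,0,0,0,0.3],[0,2.06,-4.72,0,0,0,0.4]])

```text
time: 24.37
tool_pos: [0.4841, 0.0895, 0.1644]
tool_rot: [-3.141, -0.002, 0.33]
contact_force: [1.1, 5.9, 5.1]
opening: 0.0153
grip_force: 40.0
```

Call:
step_arm(commands=[[0,0.4,-0.5,0,0,0,0.05],[0,0.8,-1.03,0,0,0,0.1],[0,1.24,-1.5,0,0,0,0.15],[0,1.7,-1.96,0,0,0,0.2],[0,2.18,-2.4,0,0,0,0.25]])

```text
time: 24.78
tool_pos: [0.5057, 0.0654, 0.1644]
tool_rot: [-3.141, -0.001, 0.577]
contact_force: [-1.3, 2.6, 7.3]
opening: 0.0153
grip_force: 40.0
```

Call:
step_arm(commands=[[0,0.5,-0.4,0,0,0,0.05],[0,1.57,-1.15,0,0,0,0.15],[0,2.7,-1.78,0,0,0,0.25],[0,3.89,-2.29,0,0,0,0.35],[0,5.12,-2.69,0,0,0,0.45]])

```text
time: 25.2
tool_pos: [0.5563, 0.0379, 0.1644]
tool_rot: [-3.141, 0.001, 1.03]
contact_force: [-3.7, 1.0, 8.3]
opening: 0.0154
grip_force: 40.0
```

Call:
step_arm(commands=[[0,1.27,-0.27,0,0,0,0.1],[0,2.56,-0.41,0,0,0,0.2],[0,3.86,-0.42,0,0,0,0.3],[0,5.15,-0.3,0,0,0,0.4],[0,6.42,-0.05,0,0,0,0.5]])

```text
time: 25.62
tool_pos: [0.621, 0.0361, 0.1644]
tool_rot: [-3.141, 0.003, 1.529]
contact_force: [-2.2, -4.5, 7.6]
opening: 0.0154
grip_force: 40.0
```

Call:
step_arm(commands=[[0,0,0,0,0,0,0],[0,0,0,0,0,0,0],[0,0,0,0,0,0,0],[0,0,0,0,0,0,0],[0,0,0,0,0,0,0]])

```text
time: 26.03
tool_pos: [0.6211, 0.0361, 0.1645]
tool_rot: [3.141, 0.003, 1.524]
contact_force: [-1.1, -5.5, 5.7]
opening: 0.0156
grip_force: 40.0
```

```bash
python3 - <<'E'
from h import *
s=observe();p=np.array(s['tool_pos']);print(p,s['opening'],s['contact_force'],s['grip_force'])
v=p[:2]-np.array([.5905,.164]);print(np.hypot(*v),(np.arctan2(v[1],v[0])-np.arctan2(-.0273,-.1268))%6.283)
im=read_camera('top'); cv2.imwrite('pics/t7.png',im[120:360,160:520,::-1].repeat(2,0).repeat(2,1))
E
```

```text
[0.62109314 0.03608548 0.16447517] 0.01561111756001463 [-1.05525939 -5.52648942  5.69764765] 40.00050365924835
0.1315221122781821 1.5934924851883367
```

View pics/t7.png

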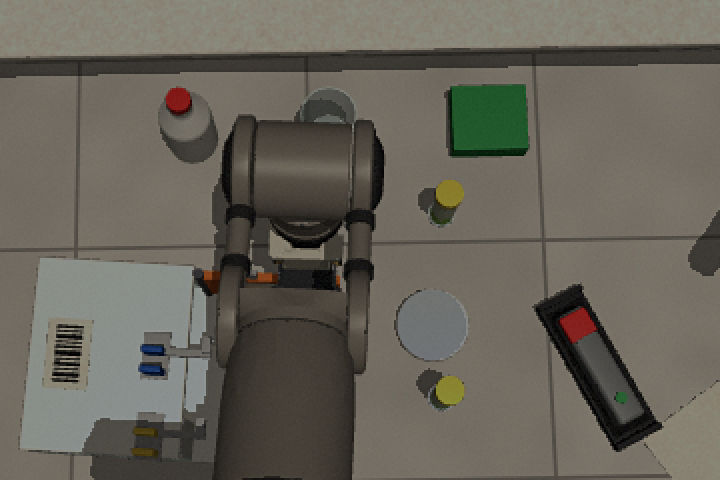

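The top view shows the gate (orange edge, (205–340,280)) standing square to the case. Both catches are shut, the scanner lies on its pad at (598,365), and the bystanders have not moved.

```bash
python3 -c "
from cell import *
print(hand_in())"
```

```text
the job is handed in; nothing more can be done
None
```

The job is handed in, with no verdict returned: I held the scanner over the label for over 1 s and laid it back centred on its pad, both catches are squeezed shut (yellow first), and the gate is held by its handle at about 1.59 rad with a 40 N grip, with no bystander visibly moved.

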